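Wedge the soldering block tight in its frame

TASK

A pale soldering block lies loose in the small metal frame on the bench. Take the hammer from its wooden rest and, with its flat face, tap the frame's wooden wedge down gently until it stops going in and the block is held tight against the stop; the block is brittle, so never hit or press hard. Then put the hammer back on its rest as it was, and leave everything else alone.

Things in the scene. Friction and masses are not known exactly. Their poses are not given: they have to be found in the camera images.
- wedge: Dark wooden wedge, 60 mm tall, 28 mm wide, standing upright in the frame; origin at the foot of its upright back, z up. Captive: it only slides straight down against about 5 N of friction and stays where left. Its 1-in-5 sloping side presses the soldering block to the stop. Slow pushes of 12 to 20 N seat it fully; barely over 5 N leaves the block loose; above 30 N cracks the block.
- wedge_top (a point): Centre of the wedge's flat top (28 x 24 mm); axes as the frame's. 106 to 112 mm above the bench at the start, never under 71 mm, always the frame's highest point. Where it stops depends on the stop's setting: anywhere 10 to 41 mm below its start. There the resistance rises steeply within a few mm.
- frame: Aluminium frame fixed on the bench, 120 x 84 mm; origin at the centre of its underside, z up. x runs from the dark steel stop (-x end; 66 x 28 mm, 20 thick, screwed down at another setting each time) over the seat (24 mm high) to the upright cheek (+x end, 62 mm high); the wedge stands on the inside of the cheek, its top centred at x = +28 mm, y = 0 of the frame.
- solder_block: Pale soldering block (magnesia), 41 x 67 x 27 mm, lying loose on the frame's seat between stop and wedge with up to 2 mm of air to the stop; brittle; origin at the centre of its underside.
- hammer: Chasing hammer, 233 mm long, 0.17 kg, handle about 21 mm thick, head 65 mm long and 26 mm thick. It lies on the rest with its head upright, flat face down, and its handle level. Own axes: x along the head towards the flat face (down), y along the handle away from the head, z sideways (level). The origin lies at the middle of the hammer's length.
- hammer_head (a point): Centre of the hammer's head, 32 mm above the flat face; axes as the hammer's. On the rest the head stands upright and free, 40 mm above the bench: it can be pinched from above across its 26 mm (along the hammer's z) with the handle level. The underside of the handle is 19 mm above the flat face.
- hammer_face (a point): Middle of the hammer's round flat striking face (26 mm across), at the lower end of the head; axes as the hammer's.
- hammer_rest: Fixed wooden rest, 60 x 236 mm; origin on the bench below the hammer's head, z up, y along the handle, away from the head. The head stands on the board (8 mm thick), the handle lies in two flared forks 95 and 185 mm along y, 27 mm high at the bottom of the notch and 49 mm at the ears; 3 mm of play either side of the handle, more at the top.
- rest_head (a point): The point on the rest's board where the middle of the hammer's flat face stands (8 mm above the bench).
- firebrick: Grey-brown spare brick, 37 x 73 x 25 mm, lying about, to be left alone; origin at the centre of its underside.
- charcoal_block: Brown charcoal block, 35 x 47 x 35 mm, lying about, to be left alone; origin at the centre of its underside.
- round_tin: Small flat round tin, 39 mm across, 13 mm high, to be left alone; origin at the centre of its underside.
- pliers: Blue-handled pliers, 126 mm long, lying about, to be left alone; origin at the centre of the underside.
Not all that is in view belongs to the job. Leave any turquoise look-alike of the solder_block alone.

How it is judged:
On the way, in this order (a step that is already met when the one before it is completed fails the run):
1. the hammer is lifted off its rest (z of hammer_face in the frame of rest_head above 0.03 m), for 0.1 s.
2. with the hammer off its rest, the wedge grips the block against the stop (wedge presses the block with 15 N or more) and stays so when the hammer is off the wedge (contact force between solder_block and wedge above 15 N and contact force between hammer and wedge below 0.1 N and z of hammer_face in the frame of rest_head above 0.03 m), for 0.3 s.
At the end, for the whole second after the job is handed in: The wedge presses the soldering block, lying flat (within 0.08 rad), against the stop with at least 15 N; the hammer is back on its rest, flat face down within 12 mm of its place, the handle in the forks (within 0.12 rad), at rest and released (contact force between solder_block and wedge above 15 N and angle between solder_block's own z axis and vertical below 0.08 rad and distance between hammer_face and rest_head below 0.012 m and angle between the y axis of hammer and the y axis of hammer_rest, either way round below 0.12 rad and angle between hammer's own x axis and vertical above 3 rad and linear speed of hammer below 0.02 m/s); the robot touches nothing.
It fails at once if the wedge was hit or pressed with more than 30 N (contact force between hammer and wedge above 30 N).
It fails at once if the wedge was pushed by the gripper instead of the hammer (contact force between any of the fingers, the arm and wedge above 1 N).
It fails at once if the brittle block was hit by the hammer or the gripper (contact force between any of hammer, the fingers, the arm and solder_block above 1 N).
It fails at once if a bystander was moved (distance of any of firebrick, charcoal_block, round_tin, pliers from where it was at the start of the episode above 0.02 m).
It also fails if it takes over 48 s, if anything falls off the work surface, if the arm or the gripper's body presses on something with over 40 N, if the wrist force passes 120 N, or if a joint passes its speed limit or range.

ROBOT

A 6-joint arm with a two-finger parallel gripper is mounted at the origin on a cart in front of the work surface, level with it; the furniture and walls round the work are solid. World frame = base frame: x ahead of the robot, y to its left, z up, the work surface at z = 0. Lengths are in m, angles in rad, forces in N, time in s.
With the tool pointing down it reaches from about 0.25 to 0.775 m from the base axis. Payload 4 kg.
Tool frame: the origin (TCP) lies midway between the tips of the shut fingers; the grasp point (between the pads) lies 19 mm behind it; y points along the fingers, x is the direction in which the jaws open and shut, and the axes are right-handed (so a half turn about y gives the same grasp; the last joint's range is limited). The gripper opens to 94 mm and grips with 3 to 60 N. Pads are 16 mm wide; open, the fingers measure 119 mm over their backs; the gripper's body (75 mm by 177 mm) begins 78 mm behind the grasp point.
Start: joints at [-1.354, 0.087, 1.371, -0, 1.684, -0.103], TCP at [0.173, -0.522, 0.206] pointing down, gripper open.
Joint ranges: [-3.1, 3.1], [-0.76, 2.03], [0.27, 2.55], [-1.08, 4.22], [0.17, 2.65], [-2.57, 2.57]. Speed limits (rad/s): [2.79, 2.79, 3.14, 3.14, 3.14, 3.14].

INTERFACE

Orientations are given as [roll, pitch, yaw] about the fixed x, y, z axes, in that order (R = Rz(yaw) Ry(pitch) Rx(roll)).
In Python, from bench import robot gives the robot as it stands.
- The arm moves only by the shell command python3 -m creep 'ROWS'. ROWS is JSON, a list of rows, each a list of 7 numbers: the shift along the tool's x, y, z in mm, then the turn, a rotation vector about the tool's x, y, z in degrees, then the closure in counts, from 0 (fully open) to 255 (shut). A call has 1 to 5 rows; each row is the pose to reach, as a shift and turn from the pose commanded when the call began, along the tool's axes at that moment; what a row does not reach only later rows make up. A row lasts 1/8 s, in which the tool goes at most 62.5 mm and 10.7 degrees, less where a joint would pass 70% of its speed; a pose out of reach is approached as far as the arm can. A call with a gripper value outside its range is refused whole. The fingers move at their own pace and stop on an object; the grip force is fixed at half the most. Time passes only in rows, so rows that repeat a pose let the fingers close. It gives the time, the measured TCP pose, the force and the opening at its end, in the units of the state.
- robot.get_obs(): the state, without advancing time (a new reading comes with each control period).
- robot.snapshot(name): name is "side" or "top"; returns a dict with "color" (480x640x3 uint8, blue, green, red), "fx", "fy", "cx", "cy" (pixels), "world_from_camera" (4x4, takes a point from camera to world coordinates). Camera axes: x right, y down, z forward; pixel columns grow to the right and rows downward; lengths in m; the calibration is good to about 2 mm. A picture is of the moment at which its call begins. There is no depth.
- robot.close_job(): hands the job in, once; it reports no verdict.
Trained networks look in the newest picture that a camera, given by its name, has taken for a name from the list of things; names that differ only in an ending like _2 or _b are one class to them, and where a whole thing is asked for, a point or a joint stands for the part that bears it (a point fixed in the world has none). Each returns a list of dicts, best first, with "p" (0 to 1); they miss things now and then, are a little off and sometimes report something else, mostly with a low value. They report only what shows in the picture. A call takes as long as a camera call. They do not tell look-alikes from the thing itself.
- robot.spot_in(name, camera): "point" ([x, y, z] in m, in world coordinates, good to about 4 mm: the middle of the surface that is visible of it).
- robot.landmark_of(name, camera): "point" ([x, y, z] in m, in world coordinates, good to about 4 mm: a listed point, or the origin of a listed thing).
The state is a dict: "time": time; "joint_positions": joint angles; "qvel": joint speeds; "joint_torque": joint torques, N m; "tool_pos": TCP position; "ee_rot": TCP orientation; "wrist_force": force on the tool from outside, world axes, zero at the start; "wrist_torque": the same for the moment, N m; "width": finger opening in m.
Only numpy, scipy, OpenCV 4.12 (cv2) and the standard library are available. Lean on these libraries where they do the work, as an engineer would, in place of code of your own. Each camera call takes 0.05 s, during which the arm holds its last target.

## Working session

There is one attempt and no reset: what is moved stays moved. The work goes in short steps, Python scripts to look and compute and a shell command to move; the robot and the scene stay as the last step left them, time stands still between calls to the robot, and variables do not carry over. Pictures are saved under pics/ and viewed, and the job is handed in when it is done.

```bash
mkdir -p pics; ls
cat > h.py <<'E'
import numpy as np, cv2
from scipy.spatial.transform import Rotation as R
from bench import robot
def shot(cam,fn):
    s=robot.snapshot(cam); cv2.imwrite('pics/'+fn,s['color']); return s
def proj(s,p):
    T=np.linalg.inv(np.array(s['world_from_camera'])); q=T[:3,:3]@np.array(p)+T[:3,3]
    return np.array([s['fx']*q[0]/q[2]+s['cx'], s['fy']*q[1]/q[2]+s['cy']])
def back(s,u,v,z):
    T=np.array(s['world_from_camera']); d=T[:3,:3]@np.array([(u-s['cx'])/s['fx'],(v-s['cy'])/s['fy'],1])
    t=(z-T[2,3])/d[2]; return T[:3,3]+t*d
E
python3 - <<'E'
from h import *
np.set_printoptions(precision=4,suppress=True)
for c in ['top','side']:
    s=shot(c,c+'0.png'); print(c,s['fx'],np.array(s['world_from_camera'])[:3])
    for n in ['wedge_top','frame','solder_block','hammer_head','hammer_face','hammer','rest_head','hammer_rest']:
        print(n,[(np.round(d['point'],4).tolist(),round(d['p'],2)) for d in robot.landmark_of(n,c)[:3]])
o=robot.get_obs(); print({k:np.round(v,4).tolist() for k,v in o.items()})
E
```

```text
pics
top 562.8822640297748 [[-0.0006 -0.9944  0.1061  0.2939]
 [-1.      0.001   0.0043  0.2078]
 [-0.0044 -0.1061 -0.9943  1.0045]]
wedge_top [([0.5248, 0.0687, 0.1108], 0.53)]
frame []
solder_block [([0.1631, 0.2996, -0.0025], 0.88), ([0.501, 0.0762, 0.0242], 0.56)]
hammer_head [([0.4139, 0.2132, 0.0413], 0.66)]
hammer_face [([0.4133, 0.2155, 0.0066], 0.93), ([0.3495, 0.134, -0.0055], 0.53)]
hammer [([0.4003, 0.3162, 0.0394], 0.73)]
rest_head [([0.4009, 0.32, 0.0418], 0.72)]
hammer_rest [([0.4083, 0.2129, -0.0002], 0.93), ([0.3171, 0.2463, -0.005], 0.49), ([0.3488, 0.1335, 0.0004], 0.4)]
side 476.9956381585551 [[-0.9617 -0.177   0.2095  0.2034]
 [-0.2738  0.5746 -0.7713  0.9234]
 [ 0.0161 -0.799  -0.6011  0.6485]]
wedge_top [([0.5224, 0.0703, 0.1112], 0.59)]
frame [([0.4978, 0.0722, 0.0026], 0.89)]
solder_block [([0.1655, 0.3031, 0.0031], 0.91), ([0.4981, 0.0693, 0.0252], 0.62), ([0.5805, 0.2623, -0.0016], 0.56)]
hammer_head [([0.4117, 0.2099, 0.0403], 0.86)]
hammer_face [([0.4115, 0.2124, 0.0063], 0.72)]
hammer [([0.3985, 0.3172, 0.0421], 0.85)]
rest_head [([0.4107, 0.2137, 0.0086], 0.95)]
hammer_rest [([0.4042, 0.2159, 0.003], 0.68), ([0.4041, 0.3164, 0.0399], 0.46), ([0.5784, 0.2659, -0.0013], 0.19)]
{'time': 0.9, 'joint_positions': [-1.3541, 0.0872, 1.3707, -0.0, 1.6836, -0.1031], 'qvel': [0.001, 0.0012, -0.001, -0.0004, 0.0021, -0.0005], 'joint_torque': [-0.0006, -34.0031, -30.2603, 0.0719, 0.0237, 0.0], 'tool_pos': [0.1729, -0.5221, 0.2055], 'ee_rot': [-1.5708, -0.0001, -1.251], 'wrist_force': [0.4117, 0.8427, -0.2106], 'wrist_torque': [0.0128, 0.0279, -0.0243], 'width': 0.0942}
```

View pics/top0.png

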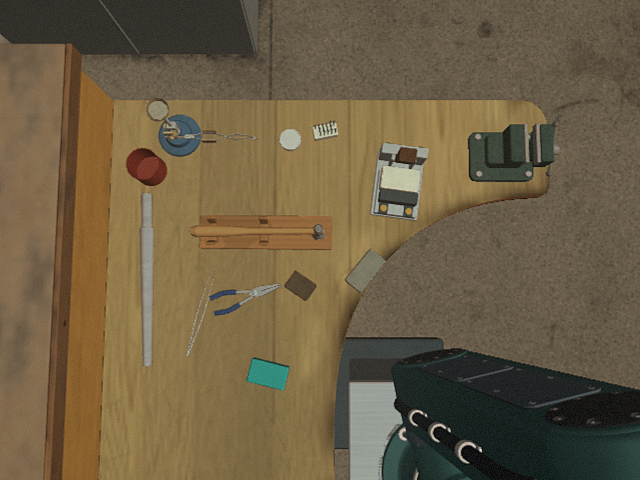

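View pics/side0.png

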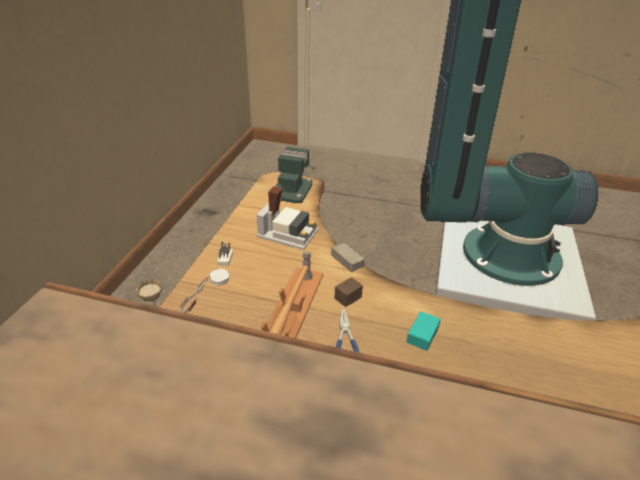

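Run:
```python
import cv2,numpy as np
a=cv2.imread('pics/top0.png')
c1=cv2.resize(a[205:260,180:340],None,fx=5,fy=5,interpolation=cv2.INTER_CUBIC)
c2=cv2.resize(a[130:230,355:445],None,fx=5,fy=5,interpolation=cv2.INTER_CUBIC)
b=cv2.imread('pics/side0.png')
c3=cv2.resize(b[175:345,210:330],None,fx=3.4,fy=3.4,interpolation=cv2.INTER_CUBIC)
cv2.imwrite('pics/c1.png',c1);cv2.imwrite('pics/c2.png',c2);cv2.imwrite('pics/c3.png',c3)
```

```text
(no output)
```

View pics/c1.png

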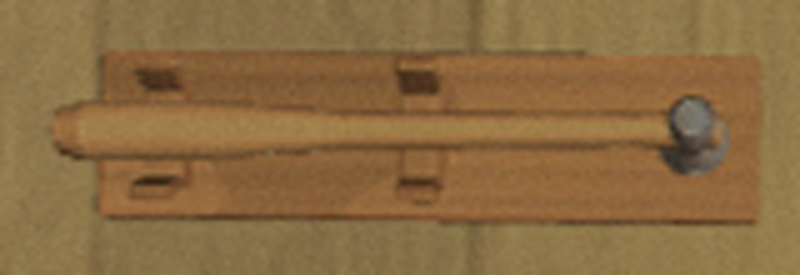

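View pics/c2.png

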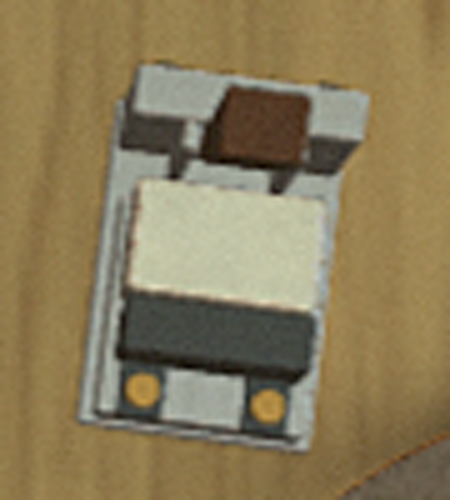

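View pics/c3.png

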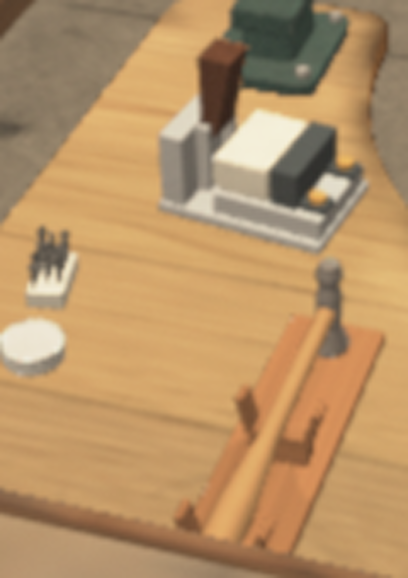

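Run:
```python
from h import *
np.set_printoptions(precision=4,suppress=True)
s=robot.snapshot('top')
def B(x,y,f,ox,oy,z): return back(s,(x+.5)/f-.5+ox,(y+.5)/f-.5+oy,z)
c1=lambda x,y,z:B(x,y,5,180,205,z)
c2=lambda x,y,z:B(x,y,5,355,130,z)
print('peen',c1(690,118,.072)); print('face', c1(697,150,.012)); print('handle axis',c1(100,130,.048),c1(400,131,.046),c1(600,130,.044),'end',c1(53,130,.0375))
print('board',[c1(*p,.008) for p in [(100,52),(760,57),(755,222),(100,217)]])
print('wedge',[c2(*p,.11) for p in [(228,87),(310,93),(306,162),(214,155),(264,126)]])
print('cheek',[c2(*p,.062) for p in [(140,66),(370,94)]])
print('frame',[c2(*p,.005) for p in [(80,422),(308,450)]])
print('block',[c2(*p,.051) for p in [(140,182),(325,198),(312,308),(130,290)]])
for n in ['hammer_head','hammer','hammer_rest','wedge_top','firebrick','charcoal_block','round_tin','pliers']:
    print(n,[(np.round(d['point'],4).tolist(),round(d['p'],2)) for d in robot.landmark_of(n,'top')[:3]])
```

```text
peen [0.4111 0.2143 0.072 ]
face [0.4072 0.2122 0.012 ]
handle axis [0.4102 0.4166 0.048 ] [0.41  0.314 0.046] [0.4105 0.2454 0.044 ] end [0.4115 0.4352 0.0375]
board [array([0.4432, 0.426 , 0.008 ]), array([0.4411, 0.1897, 0.008 ]), array([0.3819, 0.1916, 0.008 ]), array([0.3839, 0.4246, 0.008 ])]
wedge [array([0.5392, 0.0797, 0.11  ]), array([0.5371, 0.0531, 0.11  ]), array([0.5143, 0.0548, 0.11  ]), array([0.5166, 0.0846, 0.11  ]), array([0.5262, 0.0682, 0.11  ])]
cheek [array([0.5598, 0.1029, 0.062 ]), array([0.5498, 0.0243, 0.062 ])]
frame [array([0.4451, 0.1197, 0.005 ]), array([0.4349, 0.0381, 0.005 ])]
block [array([0.5218, 0.1022, 0.051 ]), array([0.5161, 0.0384, 0.051 ]), array([0.4776, 0.0436, 0.051 ]), array([0.484 , 0.1061, 0.051 ])]
hammer_head [([0.4136, 0.2135, 0.0415], 0.79)]
hammer [([0.3982, 0.3164, 0.0379], 0.88)]
hammer_rest [([0.4077, 0.2121, 0.0031], 0.75), ([0.5381, 0.0671, 0.0494], 0.32)]
wedge_top [([0.5278, 0.0643, 0.1106], 0.84)]
firebrick [([0.3519, 0.1332, -0.0034], 0.87)]
charcoal_block [([0.3144, 0.2463, -0.0023], 0.6), ([0.498, 0.0767, 0.0248], 0.41)]
round_tin [([0.5803, 0.2657, 0.002], 0.54)]
pliers [([0.301, 0.3436, -0.0026], 0.63)]
```

```bash
cat >> h.py <<'E'
def go(x,y,z,yawdeg):
    """print shift (mm) in current tool axes and y-turn (deg) to world target"""
    o=robot.get_obs(); p=np.array(o['tool_pos']); Rm=R.from_euler('xyz',o['ee_rot'])
    d=Rm.inv().apply(np.array([x,y,z])-p)*1000
    Rt=R.from_euler('xyz',[-np.pi/2,0,np.radians(yawdeg)])
    rv=np.degrees((Rm.inv()*Rt).as_rotvec())
    print('t',round(o['time'],3),'pos',np.round(p,4),'rot',np.round(np.degrees(o['ee_rot']),2),'F',np.round(o['wrist_force'],2),'w',round(float(o['width']),4))
    print('shift',np.round(d,1),'turn',np.round(rv,2))
E
python3 -c "
from h import *
go(.4115,.2130,.13,-.5)"
```

```text
t 1.35 pos [ 0.1729 -0.5221  0.2055] rot [-90.    -0.   -71.68] F [ 0.01 -0.78 -0.87] w 0.0939
shift [-622.9   75.5  457.6] turn [  0.   -71.18   0.  ]
```

```bash
python3 -m creep '[[-48,0,35,0,-7,0,80],[-96,0,70,0,-14,0,80],[-144,0,105,0,-21,0,80],[-192,0,140,0,-28,0,80],[-240,0,175,0,-35,0,80]]' && python3 -c "
from h import *
go(.4115,.2130,.13,-.5)"
```

```text
time: 1.98
tool_pos: [0.2638, -0.2375, 0.2057]
ee_rot: [-1.571, -0.001, -0.637]
wrist_force: [0.9, -0.0, 1.1]
width: 0.0644
t 1.975 pos [ 0.2638 -0.2375  0.2057] rot [-8.999e+01 -7.000e-02 -3.650e+01] F [ 0.9  -0.03  1.07] w 0.0644
shift [-149.4   75.5  450. ] turn [ 1.0e-02 -3.6e+01  7.0e-02]
```

```bash
python3 -m creep '[[-18,0,56,0,-7,0,80],[-37,0,112,0,-14,0,80],[-56,0,168,0,-21,0,80],[-75,10,224,0,-28,0,80],[-93,20,280,0,-35,0,80]]' && python3 -c "
from h import *
go(.4115,.2130,.13,-.5)"
```

```text
time: 2.6
tool_pos: [0.3567, 0.0428, 0.1859]
ee_rot: [-1.571, -0.003, -0.025]
wrist_force: [0.1, 0.3, 0.4]
width: 0.0643
t 2.6 pos [0.3567 0.0428 0.1859] rot [-90.03  -0.15  -1.43] F [0.1  0.35 0.41] w 0.0643
shift [ 50.4  55.9 171.6] turn [ 0.03 -0.93  0.15]
```

```bash
python3 -m creep '[[17,10,57,0,-1,0,80],[34,30,114,0,-1,0,80],[50,45,170,0,-1,0,80],[50,56,170,0,-1,0,80],[50,56,170,0,-1,0,80]]' && python3 -c "
from h import *
go(.4115,.2130,.022,-.5)
shot('side','s1.png'); shot('top','t1.png')
for c in ['side','top']:
  for n in ['hammer_head','rest_head','hammer_face']:
    print(c,n,[(np.round(d['point'],4).tolist(),round(d['p'],2)) for d in robot.landmark_of(n,c)[:2]])
"
```

```text
time: 3.22
tool_pos: [0.4102, 0.2086, 0.1283]
ee_rot: [-1.573, 0.003, -0.011]
wrist_force: [0.6, -0.9, -0.3]
width: 0.0644
t 3.225 pos [0.4102 0.2086 0.1283] rot [-90.1    0.15  -0.65] F [ 0.63 -0.89 -0.32] w 0.0644
shift [  1.5 106.3   4.6] turn [ 0.1  -0.15 -0.15]
side hammer_head [([0.409, 0.2121, 0.0412], 0.88)]
side rest_head []
side hammer_face [([0.4077, 0.2117, 0.0053], 0.78)]
top hammer_head []
top rest_head []
top hammer_face [([0.4986, 0.0725, 0.022], 0.25)]
```

View pics/s1.png

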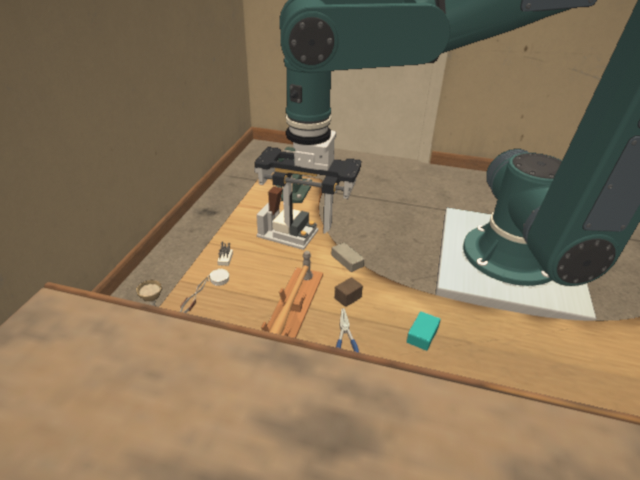

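View pics/t1.png

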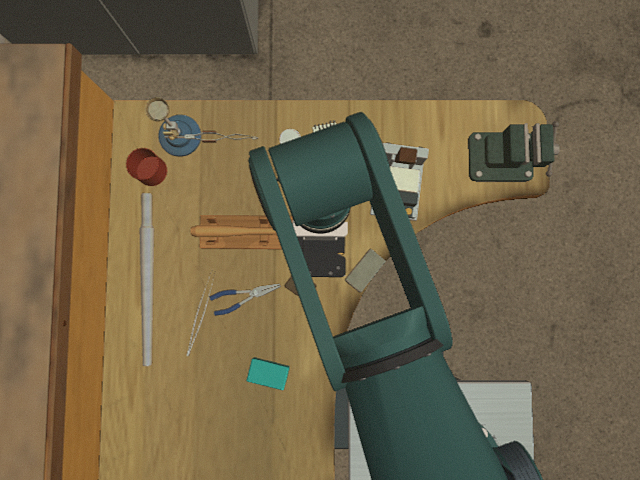

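```bash
python3 -c "
from h import *
go(.411,.2128,.022,-.5)"; python3 -m creep '[[0,30,0,0,0,0,80],[0,60,0,0,0,0,80]]' && python3 -c "
from h import *
go(.411,.2128,.022,-.5)"
```

```text
t 3.625 pos [0.4115 0.2087 0.1302] rot [-8.998e+01 -8.000e-02 -7.600e-01] F [ 0.08  0.32 -0.46] w 0.0648
shift [ -0.8 108.2   4.1] turn [-0.02 -0.26  0.08]
time: 3.88
tool_pos: [0.4119, 0.2092, 0.0696]
ee_rot: [-1.57, -0.002, -0.012]
wrist_force: [0.7, 0.2, -1.4]
width: 0.0643
t 3.875 pos [0.4119 0.2092 0.0696] rot [-89.96  -0.13  -0.71] F [ 0.65  0.23 -1.41] w 0.0643
shift [-1.  47.6  3.6] turn [-0.04 -0.21  0.13]
```

```bash
python3 -m creep '[[-0.5,15,3.8,0,0,0,80],[-0.5,32,3.8,0,0,0,80],[-0.5,48,3.8,0,0,0,80],[-0.5,48,3.8,0,0,0,80]]' && python3 -c "
from h import *
go(.411,.2128,.022,-.5)
shot('side','s2.png')
a=cv2.imread('pics/s2.png'); cv2.imwrite('pics/s2c.png',cv2.resize(a[150:330,230:380],None,fx=3.3,fy=3.3,interpolation=cv2.INTER_CUBIC))"
```

```text
time: 4.38
tool_pos: [0.4098, 0.2127, 0.0201]
ee_rot: [-1.572, 0.003, -0.012]
wrist_force: [-0.7, 0.1, 0.4]
width: 0.0647
t 4.375 pos [0.4098 0.2127 0.0201] rot [-90.06   0.15  -0.67] F [-0.68  0.06  0.41] w 0.0647
shift [ 1.2 -1.9  0.1] turn [ 0.06 -0.17 -0.15]
```

View pics/s2c.png

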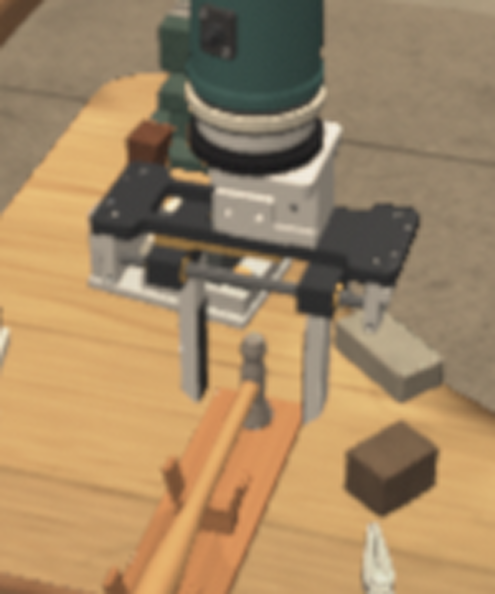

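```bash
python3 -m creep '[[0,-1,0,0,0,0,150],[0,-1,0,0,0,0,255],[0,-1,0,0,0,0,255],[0,-1,0,0,0,0,255],[0,-1,0,0,0,0,255]]' && python3 -c "
from h import *
go(.411,.2128,.022,-.5)"
```

```text
time: 5.05
tool_pos: [0.4109, 0.2131, 0.0226]
ee_rot: [-1.571, -0.0, -0.012]
wrist_force: [0.2, -0.5, 0.7]
width: 0.0258
t 5.05 pos [0.4109 0.2131 0.0226] rot [-9.0e+01 -2.0e-02 -6.7e-01] F [ 0.24 -0.46  0.73] w 0.0258
shift [ 0.1  0.6 -0.3] turn [-0.   -0.17  0.02]
```

```bash
python3 -m creep '[[0,-5,0,0,0,0,255],[0,-25,0,0,0,0,255],[0,-60,0,0,0,0,255],[0,-100,0,0,0,0,255],[0,-130,0,0,0,0,255]]' && python3 -c "
from h import *
go(.5263,.0677,.15,-.5)
s=shot('side','s3.png')
for n in ['hammer_head','hammer_face','hammer']:
    print(n,[(np.round(d['point'],4).tolist(),round(d['p'],2)) for d in robot.landmark_of(n,'side')[:2]])
a=cv2.imread('pics/s3.png'); cv2.imwrite('pics/s3c.png',cv2.resize(a[100:330,230:380],None,fx=2.6,fy=2.6,interpolation=cv2.INTER_CUBIC))"
```

```text
time: 5.68
tool_pos: [0.4109, 0.2131, 0.1542]
ee_rot: [-1.571, -0.001, -0.012]
wrist_force: [0.0, 0.2, -1.3]
width: 0.026
t 5.675 pos [0.4109 0.2131 0.1542] rot [-8.999e+01 -7.000e-02 -6.800e-01] F [ 0.   0.2 -1.3] w 0.026
shift [ 117.1    4.3 -144. ] turn [-0.01 -0.18  0.07]
hammer_head [([0.4101, 0.2131, 0.1705], 0.72)]
hammer_face [([0.4099, 0.2102, 0.1385], 0.72)]
hammer [([0.4021, 0.3168, 0.1725], 0.81), ([0.2983, 0.342, -0.0016], 0.19)]
```

View pics/s3c.png

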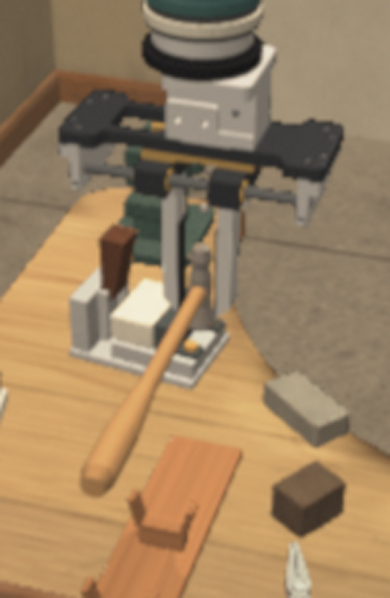

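```bash
python3 -m creep '[[20,0,-24,0,0,0,255],[50,0,-61,0,0,0,255],[85,0,-104,0,0,0,255],[108,0,-133,0,0,0,255],[117,0,-144,0,0,0,255]]' && python3 -c "
from h import *
s=shot('side','s4.png')
for c in ['side']:
  for n in ['hammer_head','hammer_face','hammer','wedge_top']:
    print(n,[(np.round(d['point'],4).tolist(),round(d['p'],2)) for d in robot.landmark_of(n,c)[:2]])
go(.5263,.0677,.15,-.5)
a=cv2.imread('pics/s4.png'); cv2.imwrite('pics/s4c.png',cv2.resize(a[130:280,210:330],None,fx=4,fy=4,interpolation=cv2.INTER_CUBIC))
s=shot('top','t4.png')
a=cv2.imread('pics/t4.png'); cv2.imwrite('pics/t4c.png',cv2.resize(a[100:260,240:440],None,fx=4,fy=3.75,interpolation=cv2.INTER_CUBIC))"
```

```text
time: 6.5
tool_pos: [0.5255, 0.066, 0.1494]
ee_rot: [-1.571, 0.005, -0.014]
wrist_force: [0.1, -0.4, -1.4]
width: 0.0259
hammer_head [([0.525, 0.0659, 0.1641], 0.77)]
hammer_face [([0.5253, 0.0655, 0.1331], 0.96)]
hammer [([0.5169, 0.1682, 0.166], 0.95)]
wedge_top [([0.5228, 0.0712, 0.113], 0.58)]
t 6.75 pos [0.525  0.0688 0.1518] rot [-89.97   0.1   -0.6 ] F [ 0.58  0.2  -0.97] w 0.0257
shift [ 1.3  1.8 -1.1] turn [-0.03 -0.1  -0.1 ]
```

View pics/s4c.png

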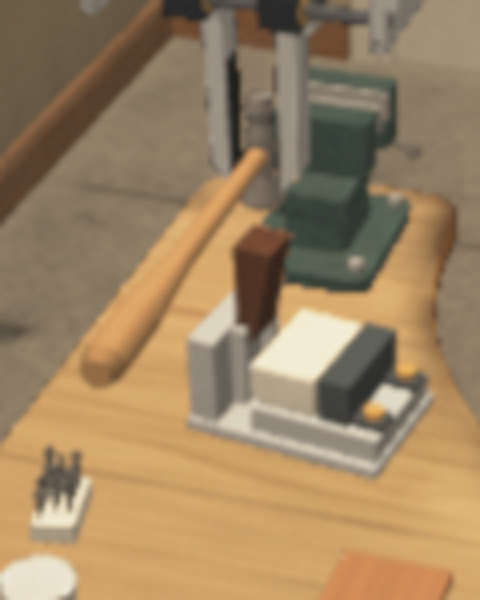

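View pics/t4c.png

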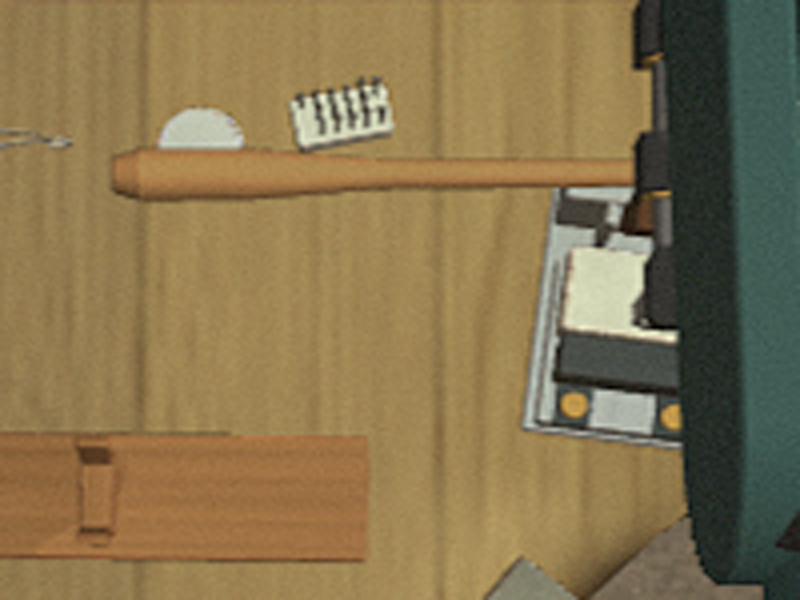

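```bash
python3 -c "
from h import *
s=robot.snapshot('side')
print(np.array(s['world_from_camera'])[:3,3])
for p,z in [((262,240),.110),((262,240),.107),((262,200),.137)]: print(back(s,(p[0]+.5)/4-.5+210,(p[1]+.5)/4-.5+130,z))
print(proj(s,[.5263,.0677,.11]), proj(s,[.5263,.0677,.1375]))
go(.5263,.0677,.135,-.5)
"
```

```text
[0.20344583 0.9233534  0.64847493]
[0.52756745 0.06571784 0.11      ]
[0.52937322 0.06093971 0.107     ]
[0.52557928 0.06867345 0.137     ]
[275.36566082 190.15089556] [274.95458249 179.16151758]
t 6.85 pos [0.5253 0.0689 0.1524] rot [-8.999e+01  2.000e-02 -5.800e-01] F [-0.19 -0.12 -1.82] w 0.0261
shift [ 1.  17.4 -1.2] turn [-0.01 -0.08 -0.02]
```

```bash
python3 -m creep '[[1,10,-1,0,0,0,255],[1,18,-1,0,0,0,255],[1,22,-1,0,0,0,255],[1,24,-1,0,0,0,255],[1,26,-1,0,0,0,255]]'; python3 -m creep '[[0,2,0,0,0,0,255],[0,4,0,0,0,0,255]]'
```

```text
time: 7.48
tool_pos: [0.5272, 0.0667, 0.1265]
ee_rot: [-1.571, -0.0, -0.012]
wrist_force: [0.2, -0.1, -1.7]
width: 0.0257
time: 7.72
tool_pos: [0.5272, 0.0667, 0.1235]
ee_rot: [-1.571, -0.001, -0.012]
wrist_force: [-2.3, -0.2, 2.8]
width: 0.0256
```

```bash
python3 -m creep '[[0,2,0,0,0,0,255],[0,4,0,0,0,0,255]]'; python3 -c "
from h import *
go(.5263,.0677,.135,-.5)"
```

```text
time: 7.98
tool_pos: [0.5272, 0.0667, 0.1187]
ee_rot: [-1.571, -0.001, -0.012]
wrist_force: [-1.5, 0.1, 2.5]
width: 0.0256
t 7.975 pos [0.5272 0.0667 0.1187] rot [-9.001e+01 -4.000e-02 -6.800e-01] F [-1.45  0.14  2.5 ] w 0.0256
shift [ -0.9 -16.3   1. ] turn [ 0.01 -0.18  0.04]
```

```bash
cat > chk.py <<'E'
# exits nonzero when the upward wrist force (over the hammer's own weight) exceeds the limit given
import sys
from bench import robot
o=robot.get_obs(); f=o['wrist_force'][2]+1.7
print('t %.2f z %.4f push %.1f'%(o['time'],o['tool_pos'][2],f)); sys.exit(f>float(sys.argv[1]))
E
python3 chk.py 8 && python3 -m creep '[[0,1.5,0,0,0,0,255]]' >/dev/null && python3 chk.py 8 && python3 -m creep '[[0,1.5,0,0,0,0,255]]' >/dev/null && python3 chk.py 8 && python3 -m creep '[[0,1.5,0,0,0,0,255]]' >/dev/null && python3 chk.py 8 && python3 -m creep '[[0,1.5,0,0,0,0,255]]' >/dev/null && python3 chk.py 8 && python3 -m creep '[[0,1.5,0,0,0,0,255]]' >/dev/null && python3 chk.py 8 && python3 -m creep '[[0,1.5,0,0,0,0,255]]' >/dev/null && python3 chk.py 8
```

```text
t 7.97 z 0.1187 push 4.2False
```

```bash
sed -i 's/sys.exit(f>float(sys.argv\[1\]))/sys.exit(int(f>float(sys.argv[1])))/' chk.py
python3 chk.py 8 && python3 -m creep '[[0,1.5,0,0,0,0,255]]' >/dev/null && python3 chk.py 8 && python3 -m creep '[[0,1.5,0,0,0,0,255]]' >/dev/null && python3 chk.py 8 && python3 -m creep '[[0,1.5,0,0,0,0,255]]' >/dev/null && python3 chk.py 8 && python3 -m creep '[[0,1.5,0,0,0,0,255]]' >/dev/null && python3 chk.py 8 && python3 -m creep '[[0,1.5,0,0,0,0,255]]' >/dev/null && python3 chk.py 8 && python3 -m creep '[[0,1.5,0,0,0,0,255]]' >/dev/null && python3 chk.py 8
```

```text
t 7.97 z 0.1187 push 4.2
t 8.10 z 0.1170 push 4.3
t 8.22 z 0.1154 push 5.0
t 8.35 z 0.1139 push 4.9
t 8.47 z 0.1124 push 3.9
t 8.60 z 0.1109 push 4.2
t 8.72 z 0.1094 push 4.7
```

```bash
python3 chk.py 8 && python3 -m creep '[[0,1.5,0,0,0,0,255]]' >/dev/null && python3 chk.py 8 && python3 -m creep '[[0,1.5,0,0,0,0,255]]' >/dev/null && python3 chk.py 8 && python3 -m creep '[[0,1.5,0,0,0,0,255]]' >/dev/null && python3 chk.py 8 && python3 -m creep '[[0,1.5,0,0,0,0,255]]' >/dev/null && python3 chk.py 8 && python3 -m creep '[[0,1.5,0,0,0,0,255]]' >/dev/null && python3 chk.py 8 && python3 -m creep '[[0,1.5,0,0,0,0,255]]' >/dev/null && python3 chk.py 8 && python3 -c "
from h import *
o=robot.get_obs();print(np.round(o['wrist_force'],2),np.round(o['wrist_torque'],3),o['width'])
shot('side','s5.png')
print([(np.round(d['point'],4).tolist(),round(d['p'],2)) for n in ['hammer','hammer_face','wedge_top'] for d in robot.landmark_of(n,'side')[:2]])
a=cv2.imread('pics/s5.png'); cv2.imwrite('pics/s5c.png',cv2.resize(a[130:280,210:330],None,fx=4,fy=4,interpolation=cv2.INTER_CUBIC))"
```

```text
t 8.72 z 0.1094 push 4.7
t 8.85 z 0.1079 push 4.4
t 8.97 z 0.1064 push 4.1
t 9.10 z 0.1049 push 3.3
t 9.22 z 0.1035 push 5.3
t 9.35 z 0.1020 push 4.2
t 9.47 z 0.1004 push 5.2
[ 0.86 -0.86  3.48] [-0.203 -0.164 -0.009] 0.02580702638067943
[([0.5182, 0.1728, 0.1219], 0.74), ([0.5002, 0.0703, 0.0253], 0.63), ([0.5278, 0.064, 0.0852], 0.68), ([0.4073, 0.213, 0.0008], 0.35), ([0.524, 0.0704, 0.0855], 0.77), ([0.3449, 0.129, -0.0008], 0.46)]
```

View pics/s5c.png

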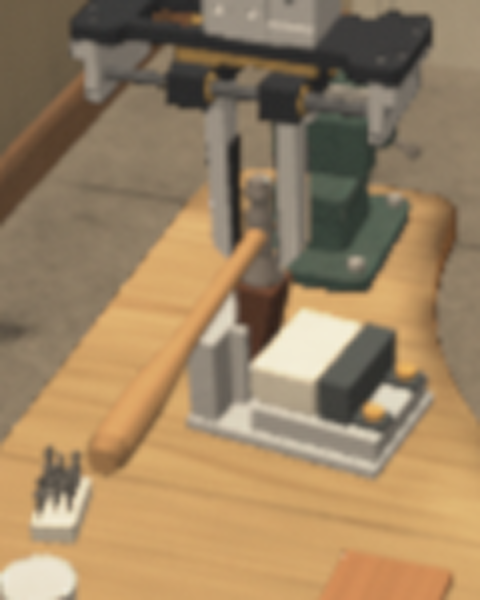

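```bash
python3 chk.py 7.5 && python3 -m creep '[[0,1.5,0,0,0,0,255]]' >/dev/null && python3 chk.py 7.5 && python3 -m creep '[[0,1.5,0,0,0,0,255]]' >/dev/null && python3 chk.py 7.5 && python3 -m creep '[[0,1.5,0,0,0,0,255]]' >/dev/null && python3 chk.py 7.5 && python3 -m creep '[[0,1.5,0,0,0,0,255]]' >/dev/null && python3 chk.py 7.5 && python3 -m creep '[[0,1.5,0,0,0,0,255]]' >/dev/null && python3 chk.py 7.5 && python3 -m creep '[[0,1.5,0,0,0,0,255]]' >/dev/null && python3 chk.py 7.5 && python3 -m creep '[[0,1.5,0,0,0,0,255]]' >/dev/null && python3 chk.py 7.5 && python3 -m creep '[[0,1.5,0,0,0,0,255]]' >/dev/null && python3 chk.py 7.5
```

```text
t 9.68 z 0.1002 push 2.3
t 9.80 z 0.0991 push 4.9
t 9.93 z 0.0976 push 5.1
t 10.05 z 0.0960 push 4.9
t 10.18 z 0.0945 push 4.5
t 10.30 z 0.0931 push 3.9
t 10.43 z 0.0915 push 5.3
t 10.55 z 0.0901 push 7.1
t 10.68 z 0.0893 push 10.9
```

```bash
python3 -m creep '[[0,0,0,0,0,0,255]]' >/dev/null && python3 chk.py 14 && python3 -m creep '[[0,0.5,0,0,0,0,255]]' >/dev/null && python3 chk.py 14 && python3 -m creep '[[0,0.5,0,0,0,0,255]]' >/dev/null && python3 chk.py 14
```

```text
t 10.80 z 0.0893 push 7.4
t 10.93 z 0.0892 push 10.7
t 11.05 z 0.0890 push 10.0
```

```bash
python3 -m creep '[[0,0.7,0,0,0,0,255]]' >/dev/null && python3 chk.py 14.5 && python3 -m creep '[[0,0.7,0,0,0,0,255]]' >/dev/null && python3 chk.py 14.5 && python3 -m creep '[[0,0.7,0,0,0,0,255]]' >/dev/null && python3 chk.py 14.5 && python3 -m creep '[[0,0.7,0,0,0,0,255]]' >/dev/null && python3 chk.py 14.5
```

```text
t 11.18 z 0.0887 push 13.5
t 11.30 z 0.0884 push 15.2
```

```bash
python3 -m creep '[[0,0,0,0,0,0,255]]' >/dev/null ; python3 chk.py 16 && python3 -m creep '[[0,0.5,0,0,0,0,255]]' >/dev/null && python3 chk.py 16.5 && python3 -m creep '[[0,0.5,0,0,0,0,255]]' >/dev/null && python3 chk.py 16.5 ; python3 -c "
from h import *
go(.5263,.0677,.135,-.5)"
```

```text
t 11.43 z 0.0884 push 12.8
t 11.55 z 0.0883 push 15.6
t 11.68 z 0.0881 push 17.1
t 11.675 pos [0.5275 0.0667 0.0881] rot [-90.01  -0.12  -0.67] F [-3.   -0.4  15.37] w 0.026
shift [ -1.1 -46.9   1. ] turn [ 0.01 -0.17  0.11]
```

```bash
python3 -m creep '[[0,0,0,0,0,0,255],[0,0,0,0,0,0,255]]' >/dev/null ; python3 chk.py 16 && python3 -m creep '[[0,0.5,0,0,0,0,255]]' >/dev/null && python3 chk.py 17 && python3 -m creep '[[0,0.5,0,0,0,0,255]]' >/dev/null && python3 chk.py 17 ; python3 -c "
from h import *
go(.5263,.0677,.135,-.5)
shot('side','s6.png')
print([(np.round(d['point'],4).tolist(),round(d['p'],2)) for n in ['hammer_head','hammer_face','wedge_top'] for d in robot.landmark_of(n,'side')[:2]])
a=cv2.imread('pics/s6.png'); cv2.imwrite('pics/s6c.png',cv2.resize(a[130:280,210:330],None,fx=4,fy=4,interpolation=cv2.INTER_CUBIC))
"
```

```text
t 11.93 z 0.0881 push 16.5
t 11.925 pos [0.5274 0.0667 0.0881] rot [-90.01  -0.11  -0.67] F [-3.21 -0.67 14.79] w 0.0259
shift [ -1.  -46.9   1. ] turn [ 0.01 -0.17  0.11]
[([0.5283, 0.0642, 0.1051], 0.65), ([0.522, 0.0715, 0.0738], 0.29), ([0.5228, 0.0709, 0.0737], 0.65), ([0.3438, 0.1298, -0.0021], 0.53)]
```

View pics/s6c.png

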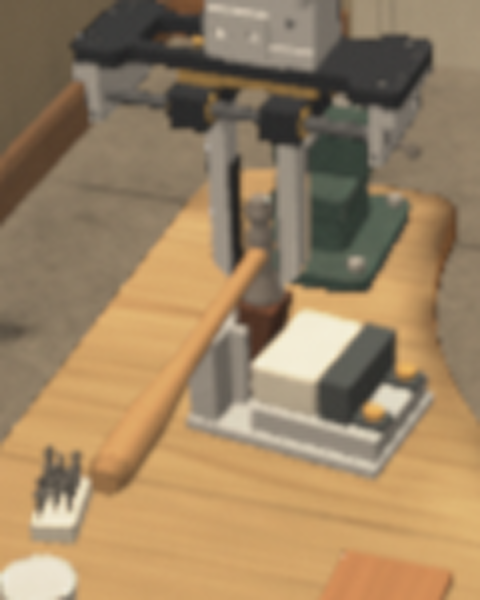

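```bash
python3 -m creep '[[0,0.5,0,0,0,0,255],[0,0.5,0,0,0,0,255]]' >/dev/null; python3 chk.py 18
```

```text
t 12.38 z 0.0879 push 18.4
```

```bash
python3 -m creep '[[0,-3,0,0,0,0,255],[0,-10,0,0,0,0,255],[0,-30,0,0,0,0,255],[0,-60,0,0,0,0,255],[0,-75,0,0,0,0,255]]'; python3 -m creep '[[0,0,0,0,0,0,255],[0,0,0,0,0,0,255],[0,0,0,0,0,0,255],[0,0,0,0,0,0,255]]'; python3 -c "
from h import *
s=shot('side','s7.png')
print([(np.round(d['point'],4).tolist(),round(d['p'],2)) for n in ['hammer','hammer_head','hammer_face','wedge_top'] for d in robot.landmark_of(n,'side')[:2]])
a=cv2.imread('pics/s7.png'); cv2.imwrite('pics/s7c.png',cv2.resize(a[130:280,210:330],None,fx=4,fy=4,interpolation=cv2.INTER_CUBIC))
go(.4109,.2130,.16,-.67)
"
```

```text
time: 13.0
tool_pos: [0.5269, 0.0668, 0.1601]
ee_rot: [-1.571, 0.0, -0.012]
wrist_force: [0.0, -0.6, -1.1]
width: 0.0258
time: 13.5
tool_pos: [0.5265, 0.0667, 0.1586]
ee_rot: [-1.571, 0.002, -0.012]
wrist_force: [0.7, -0.4, -1.4]
width: 0.026
[([0.5175, 0.1695, 0.1752], 0.98), ([0.5276, 0.0645, 0.1756], 0.79), ([0.5248, 0.0633, 0.1401], 0.97), ([0.5231, 0.0682, 0.0749], 0.55), ([0.497, 0.0693, 0.024], 0.55)]
t 13.75 pos [0.527  0.0667 0.1595] rot [-90.01   0.    -0.67] F [ 0.12  0.29 -2.27] w 0.0255
shift [-117.8   -0.5  144.9] turn [ 0.01 -0.   -0.  ]
```

View pics/s7c.png

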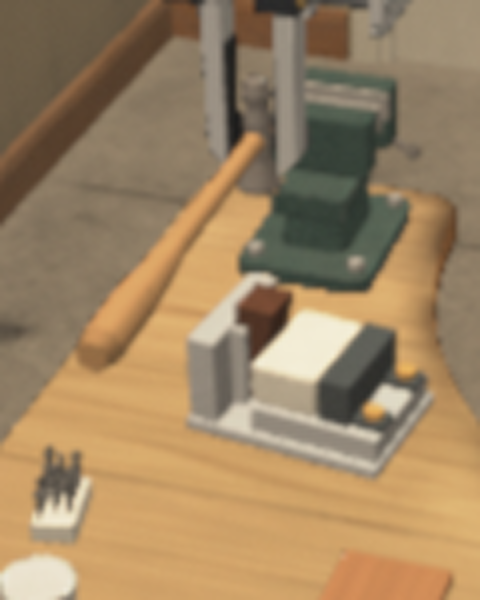

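```bash
python3 -m creep '[[-20,0,24,0,0,0,255],[-50,0,61,0,0,0,255],[-85,0,104,0,0,0,255],[-109,0,134,0,0,0,255],[-118,0,145,0,0,0,255]]'; python3 -m creep '[[0,0,0,0,0,0,255]]'; python3 -c "
from h import *
s=shot('side','s8.png')
print([(np.round(d['point'],4).tolist(),round(d['p'],2)) for n in ['hammer','hammer_head','hammer_face','wedge_top'] for d in robot.landmark_of(n,'side')[:2]])
go(.4109,.2130,.0225,-.67)
a=cv2.imread('pics/s8.png'); cv2.imwrite('pics/s8c.png',cv2.resize(a[100:330,230:380],None,fx=2.6,fy=2.6,interpolation=cv2.INTER_CUBIC))
s=shot('top','t8.png')
a=cv2.imread('pics/t8.png'); cv2.imwrite('pics/t8c.png',cv2.resize(a[180:280,180:340],None,fx=5,fy=5,interpolation=cv2.INTER_CUBIC))
"
```

```text
time: 14.38
tool_pos: [0.4096, 0.2144, 0.1598]
ee_rot: [-1.571, -0.001, -0.009]
wrist_force: [1.1, 0.3, -1.2]
width: 0.0256
time: 14.5
tool_pos: [0.4107, 0.2133, 0.1597]
ee_rot: [-1.571, -0.001, -0.01]
wrist_force: [0.2, -1.0, -1.4]
width: 0.0259
[([0.4007, 0.3168, 0.1782], 0.78), ([0.5389, 0.0658, 0.0133], 0.48), ([0.4108, 0.2141, 0.1786], 0.7), ([0.4096, 0.2104, 0.1423], 0.77), ([0.3443, 0.1304, -0.0003], 0.73), ([0.5223, 0.0669, 0.0754], 0.61)]
t 14.75 pos [0.4115 0.2122 0.1594] rot [-90.03  -0.    -0.78] F [ 0.31 -0.52 -0.91] w 0.0256
shift [ -0.6 136.9   0.9] turn [ 0.03 -0.11  0.  ]
```

View pics/s8c.png

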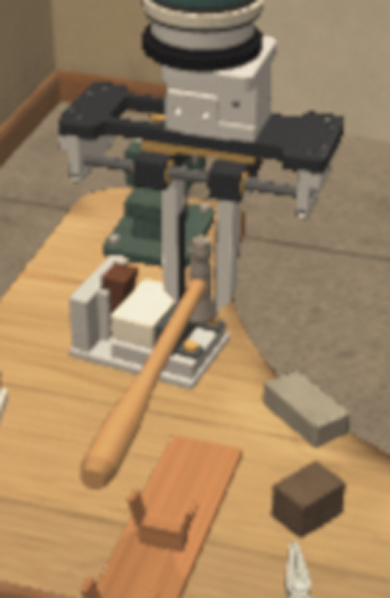

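View pics/t8c.png

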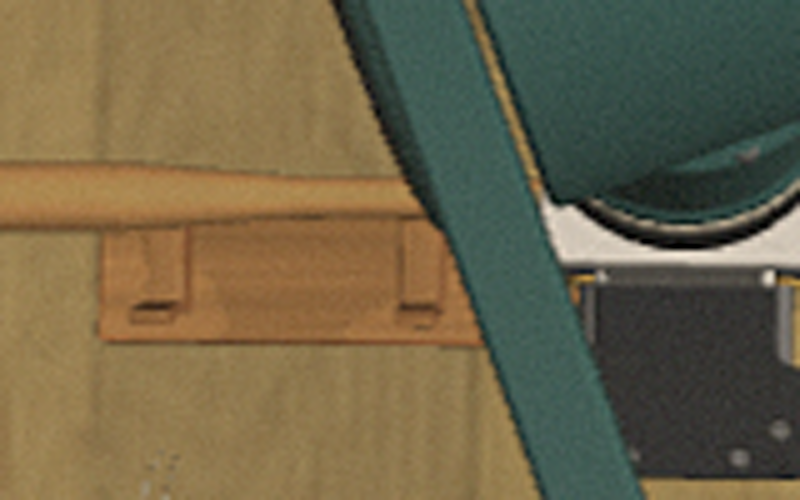

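```bash
python3 -m creep '[[-0.3,25,0.3,0,0,0,255],[-0.3,60,0.3,0,0,0,255],[-0.3,90,0.3,0,0,0,255],[-0.3,105,0.3,0,0,0,255],[-0.3,110,0.3,0,0,0,255]]'; python3 -m creep '[[0,0,0,0,0,0,255]]'; python3 -c "
from h import *
s=shot('side','s9.png')
go(.4109,.2130,.0225,-.67)
a=cv2.imread('pics/s9.png'); cv2.imwrite('pics/s9c.png',cv2.resize(a[180:340,240:350],None,fx=3.7,fy=3.7,interpolation=cv2.INTER_CUBIC))
s=shot('top','t9.png')
a=cv2.imread('pics/t9.png'); cv2.imwrite('pics/t9c.png',cv2.resize(a[180:280,180:340],None,fx=5,fy=5,interpolation=cv2.INTER_CUBIC))
"
```

```text
time: 15.42
tool_pos: [0.4104, 0.213, 0.0489]
ee_rot: [-1.571, 0.001, -0.012]
wrist_force: [0.8, -0.6, -1.4]
width: 0.0259
time: 15.55
tool_pos: [0.4111, 0.2135, 0.0503]
ee_rot: [-1.57, -0.001, -0.012]
wrist_force: [0.4, -0.4, -1.3]
width: 0.0257
t 15.6 pos [0.4114 0.2136 0.0507] rot [-89.96  -0.12  -0.69] F [ 0.44 -0.61 -1.21] w 0.026
shift [-0.6 28.2 -0.7] turn [-0.04 -0.02  0.12]
```

View pics/s9c.png

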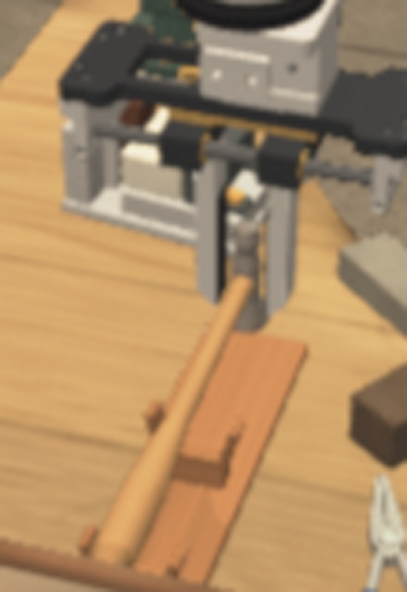

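View pics/t9c.png

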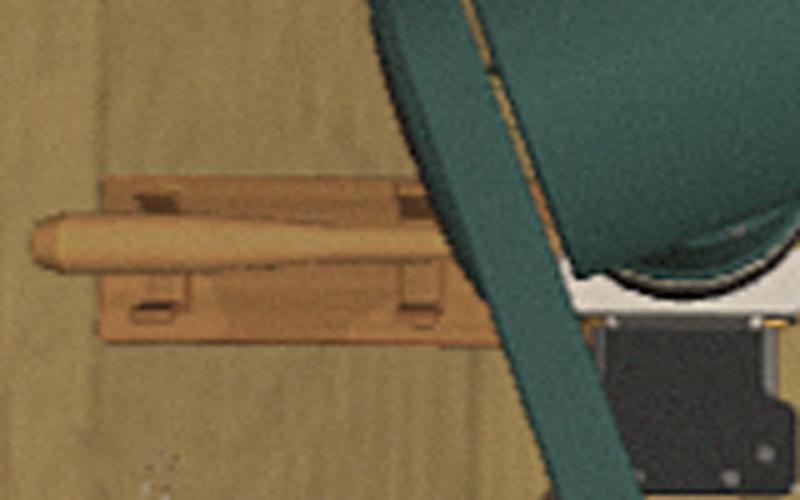

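```bash
python3 -m creep '[[0,6,0,0,0,0,255],[0,12,0,0,0,0,255],[0,17,0,0,0,0,255],[0,21,0,0,0,0,255],[0,23,0,0,0,0,255]]'; python3 chk.py 3 && python3 -m creep '[[0,1.5,0,0,0,0,255]]' >/dev/null && python3 chk.py 3 && python3 -m creep '[[0,1.5,0,0,0,0,255]]' >/dev/null && python3 chk.py 3 && python3 -m creep '[[0,1,0,0,0,0,255]]' >/dev/null && python3 chk.py 3 && python3 -m creep '[[0,1,0,0,0,0,255]]' >/dev/null && python3 chk.py 3 && python3 -m creep '[[0,1,0,0,0,0,255]]' >/dev/null && python3 chk.py 3
```

```text
time: 16.27
tool_pos: [0.4102, 0.2133, 0.0261]
ee_rot: [-1.571, 0.001, -0.012]
wrist_force: [0.9, -0.5, -1.0]
width: 0.0256
t 16.27 z 0.0261 push 0.7
t 16.40 z 0.0250 push 0.0
t 16.52 z 0.0236 push -0.4
t 16.65 z 0.0226 push 9.5
```

```bash
python3 -m creep '[[0,-0.5,0,0,0,0,255]]'; python3 -m creep '[[0,-0.5,0,0,0,0,160],[0,-0.5,0,0,0,0,120],[0,-0.5,0,0,0,0,90],[0,-0.5,0,0,0,0,90]]'; python3 -c "
from h import *
s=shot('side','s10.png')
print([(n,np.round(d['point'],4).tolist(),round(d['p'],2)) for n in ['hammer','hammer_head','hammer_face','wedge_top'] for d in robot.landmark_of(n,'side')[:2]])
a=cv2.imread('pics/s10.png'); cv2.imwrite('pics/s10c.png',cv2.resize(a[180:340,240:350],None,fx=3.7,fy=3.7,interpolation=cv2.INTER_CUBIC))
"
```

```text
time: 16.77
tool_pos: [0.4105, 0.2134, 0.0231]
ee_rot: [-1.571, -0.0, -0.012]
wrist_force: [-0.3, -0.3, -2.0]
width: 0.0257
time: 17.27
tool_pos: [0.4105, 0.2134, 0.0237]
ee_rot: [-1.571, -0.0, -0.012]
wrist_force: [-0.9, -0.5, -0.7]
width: 0.0596
[('hammer', [0.4028, 0.3204, 0.0406], 0.57), ('hammer', [0.4091, 0.2153, 0.0069], 0.28), ('hammer_head', [0.4132, 0.2114, 0.0384], 0.6), ('hammer_face', [0.4099, 0.2143, 0.0071], 0.7)]
```

View pics/s10c.png

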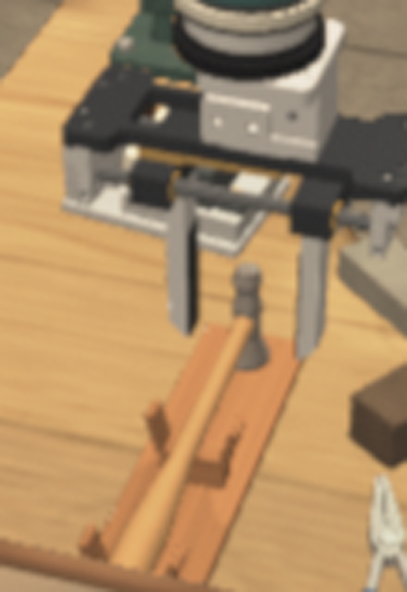

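Hammer is released, upright on the board, handle in the forks. Rise straight up and move aside to look.

```bash
python3 -m creep '[[0,-20,0,0,0,0,90],[0,-55,0,0,0,0,90],[0,-100,0,0,0,0,90],[0,-140,0,0,0,0,90],[0,-160,0,0,0,0,90]]'; python3 -m creep '[[-15,0,-50,0,0,0,90],[-30,0,-105,0,0,0,90],[-45,0,-160,0,0,0,90],[-60,0,-215,0,0,0,90],[-80,0,-270,0,0,0,90]]';python3 -m creep '[[-20,0,-55,0,0,0,90],[-40,0,-110,0,0,0,90],[-60,0,-165,0,0,0,90],[-60,0,-165,0,0,0,90]]'; python3 -c "
from h import *
s=shot('side','s11.png');a=cv2.imread('pics/s11.png');cv2.imwrite('pics/s11c.png',cv2.resize(a[175:345,210:330],None,fx=3.4,fy=3.4,interpolation=cv2.INTER_CUBIC))
s=shot('top','t11.png');a=cv2.imread('pics/t11.png'); cv2.imwrite('pics/t11c.png',cv2.resize(a[120:320,180:440],None,fx=3,fy=3,interpolation=cv2.INTER_CUBIC))
for c in ['side','top']:
  for n in ['hammer','hammer_head','hammer_face','rest_head','wedge_top','solder_block','firebrick','charcoal_block','round_tin','pliers']:
    print(c,n,[(np.round(d['point'],4).tolist(),round(d['p'],2)) for d in robot.landmark_of(n,c)[:2]])
"
```

```text
time: 18.15
tool_pos: [0.4114, 0.2138, 0.1865]
ee_rot: [-1.569, -0.004, -0.012]
wrist_force: [-0.5, -0.4, -0.3]
width: 0.0606
time: 18.77
tool_pos: [0.3266, -0.0571, 0.1837]
ee_rot: [-1.571, -0.001, -0.011]
wrist_force: [0.2, -1.1, 0.5]
width: 0.0608
time: 19.27
tool_pos: [0.2634, -0.2229, 0.1834]
ee_rot: [-1.571, 0.001, -0.021]
wrist_force: [-0.4, 0.3, -0.1]
width: 0.0609
side hammer [([0.4012, 0.3166, 0.044], 0.82)]
side hammer_head [([0.4109, 0.2145, 0.0373], 0.61)]
side hammer_face [([0.4095, 0.2114, 0.01], 0.76)]
side rest_head [([0.4083, 0.2158, 0.0105], 0.65), ([0.3997, 0.3174, 0.0419], 0.33)]
side wedge_top [([0.5215, 0.0684, 0.0732], 0.74)]
side solder_block [([0.1661, 0.2997, 0.0029], 0.77)]
side firebrick [([0.3435, 0.1312, -0.0043], 0.59)]
side charcoal_block [([0.3176, 0.2447, 0.0024], 0.93)]
side round_tin [([0.5799, 0.2607, -0.0005], 0.84)]
side pliers [([0.2997, 0.3424, -0.003], 0.75)]
top hammer [([0.3972, 0.319, 0.0425], 0.68), ([0.4096, 0.2137, 0.0013], 0.26)]
top hammer_head [([0.4122, 0.2133, 0.0429], 0.84)]
top hammer_face [([0.4106, 0.2134, 0.0083], 0.78)]
top rest_head [([0.4091, 0.2107, 0.0082], 0.84), ([0.5396, 0.0668, 0.0081], 0.41)]
top wedge_top [([0.5235, 0.0669, 0.0691], 0.55)]
top solder_block [([0.1685, 0.2947, -0.0048], 0.8), ([0.4974, 0.0765, 0.0215], 0.65)]
top firebrick [([0.3488, 0.1354, 0.0005], 0.79)]
top charcoal_block [([0.3147, 0.2467, -0.0042], 0.74)]
top round_tin [([0.5829, 0.2657, 0.0031], 0.92), ([0.413, 0.2102, 0.0039], 0.28)]
top pliers [([0.2984, 0.3422, -0.0021], 0.93)]
```

View pics/s11c.png

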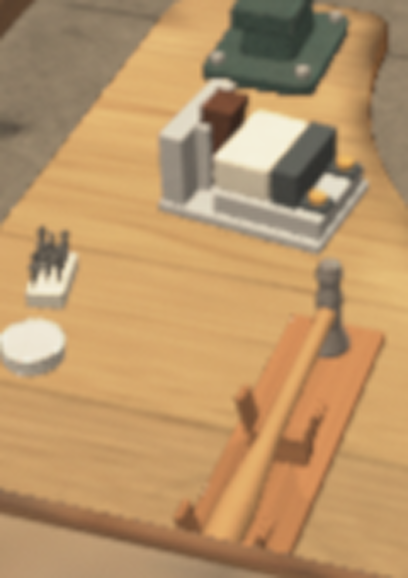

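View pics/t11c.png

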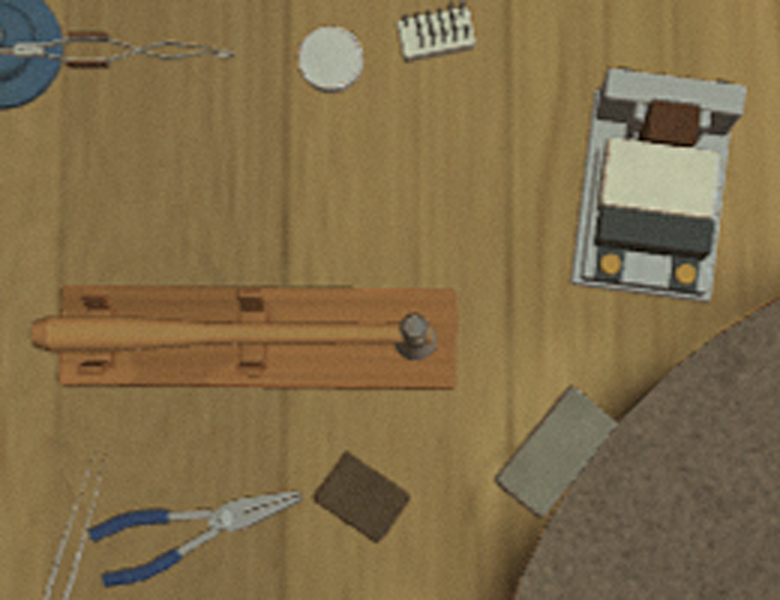

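The hammer lies on the rest as it did at the start: head at about (414,330) in the top crop, handle through both forks. The wedge is low, at (672,122), and the block sits against the stop. The bystanders are where they were. I'm handing in.

```bash
python3 -c "
from h import *
print(robot.close_job()); print(robot.get_obs()['time'])"
```

```text
the job is handed in; nothing more can be done
None
the job is handed in; nothing more can be done
```

The wedge is driven in, the hammer is back on its rest, and I handed the job in at about 20 s of the 48 s allowed. No verdict is given, so whether it passed is not confirmed.

- **Wedge:** I gripped the hammer by its head and pushed the wedge down about 36 mm in small steps. The resistance was about 5 N until the end, then rose to about 18 N where it stopped. I then held the hammer clear for more than 0.5 s. The networks put the wedge top at 69–75 mm at the end. The lowest reading is under the 71 mm limit but within their 4 mm error.
- **Hammer:** It touched down on the rest at the same height it was picked up from, with a brief push of about 9.5 N before I eased off and let go. The last pictures show the face within about 4 mm of its place, the handle in both forks, and the arm well clear.
- **Bystanders:** The firebrick, charcoal block, tin, pliers and turquoise look-alike show no shift beyond measuring error.
- **Not checked directly:** The wedge's pressure on the block can't be measured from here. I infer it from the 18 N push and from the block appearing to touch the stop in the pictures.

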